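# Slide the copper heat spreader along the jig rail into its corner pocket

### The job

Using the fingertips, push the copper heat spreader across the assembly jig until its long side lies flat against the long blue rail, while still at least its own length short of home, then slide it along, kept against the rail, into the yellow-marked corner pocket until it is fully home against the end stop. Do not lift or tip it, leave the black spreader, the brass standoff and everything else where they are, and finish with the arm clear of everything.

Things in the scene. Friction and masses are not known exactly. Their poses are not given: they have to be found in the camera images.
- jig: fixed assembly jig, aluminium plate 175 mm (its x) by 300 mm (its y), 10 mm thick. Origin under the plate's centre, on the table; x points away from the robot, y to the robot's left (yaw up to 0.35 rad either way), z up. On it a blue rail, end stop and lip, all 12 mm high (tops 22 mm above the table), form a corner pocket, 44 mm wide in x, open towards -y, its floor marked yellow
- rail (a point): middle of the rail's guiding face, at plate level: jig frame x = 65 mm, y = 0, z = 10 mm. The face looks to the jig's -x; the rail is 18 mm thick and runs along the whole 300 mm far edge. Axes as the jig's
- stop (a point): foot of the end stop's face where it meets the rail, in the pocket's corner: jig frame x = 65 mm, y = 115 mm, z = 10 mm. The face looks to the jig's -y; the stop is 18 mm thick and 56 mm long from the rail
- lip (a point): start of the straight inner face of the pocket's lip: jig frame x = 21 mm, y = 82 mm, z = 10 mm. From here the lip, 12 mm thick, runs to y = 115 mm; a slanted lead-in of the same thickness goes back from here to y = 63 mm and opens to about x = 11 mm
- seat (a point): where the copper spreader's centre is when it is fully home in the pocket, touching rail and end stop: jig frame x = 45 mm, y = 90 mm, z = 16 mm. Axes as the jig's
- copper_center (a point): centre (half-way up) of the loose copper-coloured heat spreader, a flat block 40 mm in its x, 50 mm in its y, 12 mm high, 0.14 to 0.28 kg, with two dark screw holes. It starts flat on the open jig plate, its long side (y) within 0.35 rad of the rail's direction. It slides on the plate (friction 0.5 to 0.75, a push of about 2 N); fingertips may push its sides or ends, or press on its top
- black_center (a point): centre of the loose black heat spreader of the same size, also flat on the open jig plate: must not be disturbed. It starts at either of two places, the copper one at the other; it stays 25 mm or more clear of a copper spreader that lies against the rail
- standoff_center (a point): centre (half-way up) of a loose round brass standoff, 18 mm across and 34 mm tall, upright on the jig plate near its near left corner: must not be disturbed
- bottle_center (a point): centre (half-way up) of a white bottle, 56 mm across and 130 mm tall, upright on the table to the left of the jig: leave alone
- cup: small grey open bowl, 70 mm across and 50 mm tall, on the table to the left; origin under its foot: leave alone
- spool: orange spool, 56 mm across and 40 mm tall, on the table to the right; origin under its foot: leave alone
- screwdriver: blue screwdriver, 170 mm long, lying on the table to the right: leave alone
There are look-alikes about, which are no part of the job. Of the things shaped like the part that bears copper_center, the copper one is meant.

How it is judged:
By the outcome, as a careful person would: the job done as asked, in the order asked, and still so for the second after the job is handed in, with the robot touching nothing.
It also fails if it takes over 64 s, if anything falls off the work surface, if the arm or the gripper's body presses on something with over 40 N, if the wrist force passes 120 N, or if a joint passes its speed limit or range.

### The arm

A 6-joint arm with a two-finger parallel gripper is mounted at the origin on the work surface. World frame = base frame: x ahead of the robot, y to its left, z up, the work surface at z = 0. Lengths are in m, angles in rad, forces in N, time in s.
With the tool pointing down it reaches from about 0.3 to 0.775 m from the base axis. Payload 14.6 kg.
Tool frame: the origin (TCP) lies at the very end of the fingers, on their centre line; the grasp point (between the pads) lies 19 mm behind it; z points along the fingers, x is the direction in which the jaws open and shut, and the axes are right-handed (so a half turn about z gives the same grasp; the last joint's range is limited). The gripper opens to 94 mm and grips with 3 to 60 N. Pads are 16 mm wide; open, the fingers measure 119 mm over their backs; the gripper's body (75 mm by 177 mm) begins 78 mm behind the grasp point.
Start: joints at [1.105, 0.3, 1.521, -0, 1.321, -0.067], TCP at [0.214, 0.507, 0.205] pointing down, gripper open.
Joint ranges: [-3.03, 3.03], [-0.79, 2.21], [0.23, 2.52], [-1.04, 4.18], [0, 3.07], [-2.55, 2.55]. Speed limits (rad/s): [2.22, 2.22, 2.57, 3.14, 3.14, 3.14].

### API

Orientations are given as a unit quaternion [w, x, y, z].
In Python, from workcell import robot, viewer gives the robot as it stands.
- The arm moves only by the shell command python3 -m jog 'ROWS' [FORCE]. ROWS is JSON, a list of rows, each a list of 7 numbers: the shift along the tool's x, y, z as a fraction of full scale, then the turn, a rotation vector about the tool's x, y, z as a fraction of full scale, then the gripper command: -1 is shut, 1 is fully open, values between are in proportion. In form: [[x, y, z, wx, wy, wz, gripper], ...]. A call has 1 to 20 rows; each row is the pose to reach, as a shift and turn from the pose commanded when the call began, along the tool's axes at that moment; what a row does not reach only later rows make up. Full scale, the value 1, is 0.3 m for a shift and 120 degrees for a turn. A row lasts 1/12 s, in which the tool goes at most 41.7 mm and 7.16 degrees, less where a joint would pass 70% of its speed; a pose out of reach is approached as far as the arm can. A call with a number of a shift or a turn outside -1 to 1 is refused whole. A call with a gripper value outside its range is refused whole. The fingers move at their own pace and stop on an object; FORCE is the grip in N (left out, the last holds). Time passes only in rows, so rows that repeat a pose let the fingers close. It gives the time, the measured TCP pose, the force and the opening at its end, in the units of the state.
- robot.read_state(): the state, without advancing time (a new reading comes with each control period).
- viewer.capture(name): name is "scene" or "top"; returns a dict with "color" (420x560x3 uint8, red, green, blue), "fx", "fy", "cx", "cy" (pixels), "eye" and "attitude" of the camera in the world. Camera axes: x right, y down, z forward; pixel columns grow to the right and rows downward; lengths in m; the calibration is good to about 2 mm. A picture is of the moment at which its call begins. There is no depth.
- robot.hand_in(): hands the job in, once; it reports no verdict.
The state is a dict: "t": time; "qpos": joint angles; "joint_velocities": joint speeds; "tau": joint torques, N m; "tcp_pos": TCP position; "tcp_rot": TCP orientation; "force": force on the tool from outside, world axes, zero at the start; "wrist_torque": the same for the moment, N m; "grip_width": opening from 0.0 (shut) to 1.0 (fully open).
Only numpy, scipy, OpenCV 4.12 (cv2) and the standard library are available. Lean on these libraries where they do the work, as an engineer would, in place of code of your own. Each camera call takes 0.05 s, during which the arm holds its last target. There are 200 camera calls.

## Working session

There is one attempt and no reset: what is moved stays moved. The work goes in short steps, Python scripts to look and compute and a shell command to move; the robot and the scene stay as the last step left them, time stands still between calls to the robot, and variables do not carry over. Pictures are saved under pics/ and viewed, about 8 in all and at most 12, crops included, and the job is handed in when it is done.

```bash
mkdir -p pics; ls
python3 - <<'E'
from workcell import robot, viewer
import cv2
s=robot.read_state()
print(s['t'],s['tcp_pos'],s['tcp_rot'],s['grip_width'],s['force'])
for n in("top","scene"):
    c=viewer.capture(n); cv2.imwrite(f'pics/{n}0.png',c['color'][:,:,::-1])
    print(n,c['fx'],c['fy'],c['cx'],c['cy'],c['eye'],c['attitude'])
E
```

```text
pics
0.0 [0.21346268 0.50659012 0.20486533] [ 2.99832504e-04  8.33168132e-01  5.53019444e-01 -5.17815509e-04] 0.9992561489636652 [ 0.47065437  0.36906728 -0.78857217]
top 429.74124129766176 429.74124129766176 278.0373887921869 208.42776233521107 [ 0.38800003 -0.01310123  1.11916165] [-0.04761939  0.70869159 -0.70320387  0.03151109]
scene 385.8917320730194 385.8917320730194 280.3903216298387 216.03436101549352 [ 1.10426596 -0.51110674  0.77563925] [-0.37257417  0.82771692  0.3839279  -0.16932971]
```

View pics/top0.png

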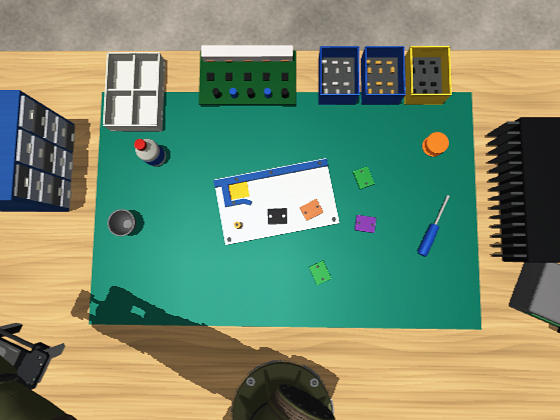

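View pics/scene0.png

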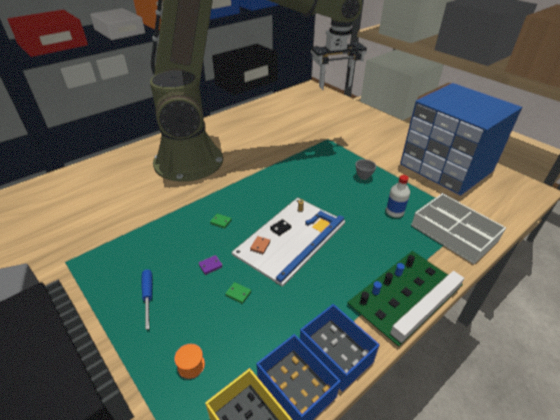

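```bash
cat > h.py <<'E'
from workcell import robot, viewer
import numpy as np, cv2
from scipy.spatial.transform import Rotation as R
def cam(n):
    c=viewer.capture(n); c['R']=R.from_quat(np.roll(c['attitude'],-1)).as_matrix(); return c
def ray(c,uv,z):
    uv=np.atleast_2d(uv).astype(float)
    d=np.c_[(uv[:,0]-c['cx'])/c['fx'],(uv[:,1]-c['cy'])/c['fy'],np.ones(len(uv))]@c['R'].T
    return c['eye']+d*((z-c['eye'][2])/d[:,2])[:,None]
def proj(c,P):
    p=(np.atleast_2d(P)-c['eye'])@c['R']
    return np.c_[c['fx']*p[:,0]/p[:,2]+c['cx'],c['fy']*p[:,1]/p[:,2]+c['cy']]
def copper_mask(c):
    h=cv2.cvtColor(c['color'],cv2.COLOR_RGB2HSV)
    return cv2.inRange(h,(3,80,90),(16,255,255))
def crop(c,u,v,w,h,s,name):
    im=cv2.resize(c['color'][v:v+h,u:u+w,::-1],None,fx=s,fy=s,interpolation=cv2.INTER_CUBIC); cv2.imwrite(name,im)
E
python3 - <<'E'
from h import *
c=cam('top'); crop(c,205,150,145,100,5.5,'pics/t1.png')
c=cam('scene'); crop(c,225,190,130,95,6,'pics/s1.png')
E
```

```text
(no output)
```

View pics/t1.png

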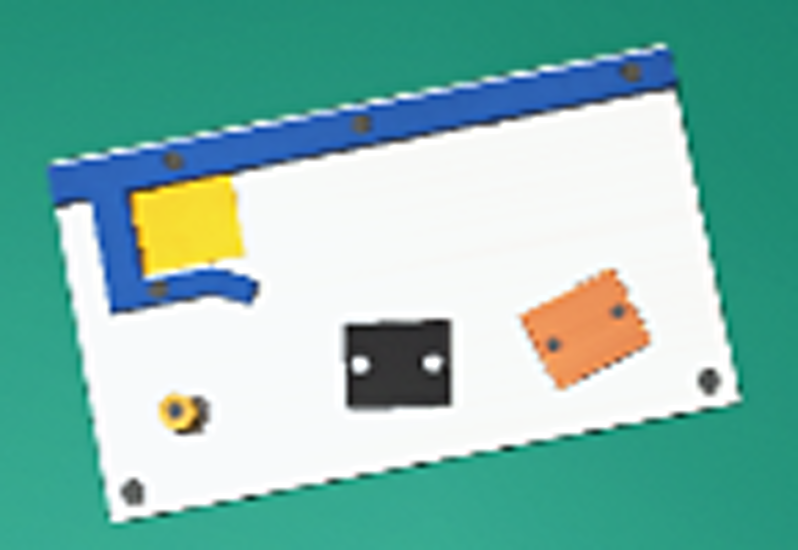

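View pics/s1.png

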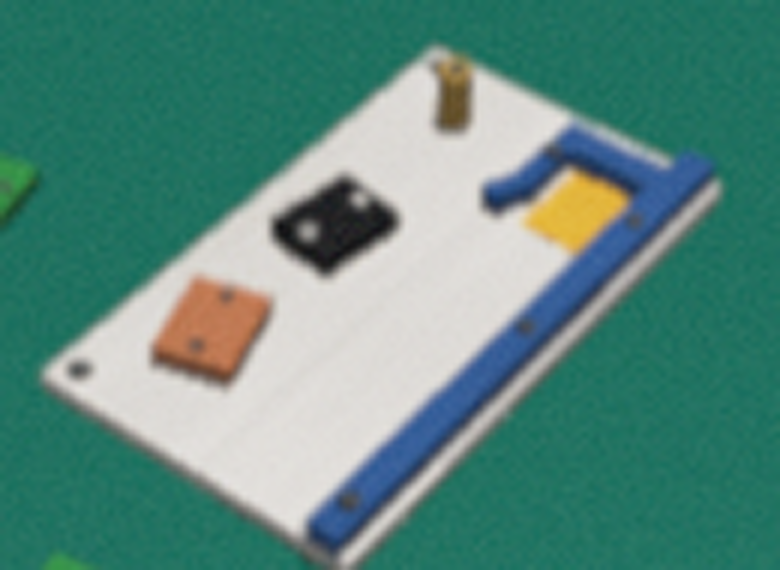

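```bash
cat > fit.py <<'E'
from h import *
from scipy.optimize import least_squares
ct,cs=cam('top'),cam('scene')
T=lambda p:(np.array(p)+.5)/5.5-.5+[205,150]
S=lambda p:(np.array(p)+.5)/6-.5+[225,190]
Jt=np.array([[-87.5,150,10],[-87.5,-150,10],[65,-150,22],[83,-150,22],[83,150,22],[9,133,22]])/1e3
it=T([[112,523],[741,402],[677,90],[668,47],[48,167],[112,312]])
Js=np.array([[-87.5,150,10],[-87.5,-150,10],[65,-150,22],[83,150,22],[65,115,22],[9,133,22]])/1e3
is_=S([[435,45],[42,375],[310,520],[712,160],[637,190],[573,125]])
def tf(q,P):
    c,s=np.cos(q[2]),np.sin(q[2]); return P@np.array([[c,-s,0],[s,c,0],[0,0,1]]).T+[q[0],q[1],0]
ft=lambda q:(proj(ct,tf(q,Jt))-it).ravel(); fs=lambda q:(proj(cs,tf(q,Js))-is_).ravel()
x0=[.42,0,.2]
for n,f in(('top',ft),('scene',fs),('both',lambda q:np.r_[ft(q),fs(q)])):
    r=least_squares(f,x0,loss='soft_l1'); print(n,r.x.round(4),r.fun.round(1)); q=r.x
    if n=='top': qt=q
def inv(q,P): return tf([0,0,-q[2]],P-[q[0],q[1],0])
for n,p in(('cu',[[520,315],[612,268],[651,342],[563,389]]),('bk',[[345,323],[450,319],[452,406],[348,408]])):
    W=ray(ct,T(p),.022); J=inv(qt,W); print(n,'world',W.mean(0).round(4),'jig(top)',J.mean(0).round(4)*1e3, (J*1e3).round(1).tolist())
W=ray(cs,S([[198,275],[272,297],[228,372],[153,347]]),.022);print('cu scene',W.mean(0).round(4),(inv(q,W)*1e3).round(1).tolist())
W=ray(ct,T([[180,412]]),.044);print('standoff',inv(qt,W)*1e3)
E
python3 fit.py
```

```text
top [0.5325 0.0186 0.1962] [ 0.1  0.1 -0.1  0.3  0.2 -1.   0.5  0.2 -0.2 -0.  -0.5  0.2]
scene [0.5338 0.0178 0.2071] [-0.4  0.2 -0.2  0.1 -0.4  0.4  0.7  0.4  1.6 -0.9 -0.5 -1. ]
both [0.5329 0.0184 0.1999] [ 0.4  0.1  0.1 -0.1  0.2 -1.3  0.4 -0.2 -0.2  0.1 -0.4  0.2 -0.  -0.
 -0.3 -0.5 -1.  -0.1  0.7  0.4  1.6 -0.9 -0.3 -1.1]
cu world [ 0.5096 -0.0727  0.022 ] jig(top) [-40.3 -85.1  22. ] [[-28.2, -55.9, 22.0], [-14.6, -102.3, 22.0], [-52.2, -113.3, 22.0], [-66.0, -68.9, 22.0]]
bk world [0.4924 0.0148 0.022 ] jig(top) [-40.1   4.   22. ] [[-16.5, 25.1, 22.0], [-23.9, -23.4, 22.0], [-64.1, -16.7, 22.0], [-55.9, 31.1, 22.0]]
cu scene [ 0.5117 -0.074   0.022 ] [[-64.2, -67.5, 22.0], [-28.3, -57.2, 22.0], [-13.9, -105.6, 22.0], [-50.0, -114.9, 22.0]]
standoff [[-45.15299635 106.17335564  44.        ]]
```

```bash
cat > g.py <<'E'
import sys
from h import *
# usage: g.py jx jy z [jaw yaw rel. deg]: shift/turn fractions to reach jig-frame point (mm)
J=np.array([.5328,.0186]);Y=.198
def report(a):
    s=robot.read_state(); Rt=R.from_quat(np.roll(s['tcp_rot'],-1)); p=np.array(s['tcp_pos'])
    c,n=np.cos(Y),np.sin(Y); M=np.array([[c,-n],[n,c]])
    yaw=np.degrees(np.arctan2(*Rt.apply([1,0,0])[[1,0]])-Y)-90
    print('t',round(s['t'],2),'tcp jig',((p[:2]-J)@M*1e3).round(1),'z',round(p[2]*1e3,1),'jaw-yaw',yaw.round(2),'F jig',(np.array(s['force'])[:2]@M).round(1),round(s['force'][2],1),'w',round(s['grip_width']*94,1))
    if len(a)>=3:
        w=np.r_[M@[a[0]/1e3,a[1]/1e3]+J,a[2]/1e3]; d=Rt.inv().apply(w-p)/.3
        t=a[3] if len(a)>3 else 0
        # full rotation to vertical tool with jaw yaw t
        Rg=R.from_euler('z',Y+np.pi/2+np.radians(t))*R.from_euler('x',np.pi)
        print('shift',d.round(4),'turn',((Rt.inv()*Rg).as_rotvec()/np.radians(120)).round(4),'world',w)
report([float(x) for x in sys.argv[1:]])
E
python3 g.py -80 -91 150
```

```text
t 0.3 tcp jig [-217.   541.4] z 205.3 jaw-yaw -34.2 F jig [-0.1 -0.3] 0.7 w 94.1
shift [-1.4869  1.5625  0.1847] turn [-1.00e-04  2.00e-04 -2.85e-01] world [ 0.47226354 -0.08635874  0.15      ]
```

```bash
python3 -m jog '[[-0.74,0.78,0,0,0,-0.285,-0.36],[-0.74,0.78,0,0,0,-0.285,-0.36],[-0.74,0.78,0,0,0,-0.285,-0.36],[-0.74,0.78,0,0,0,-0.285,-0.36],[-0.74,0.78,0,0,0,-0.285,-0.36],[-0.74,0.78,0,0,0,-0.285,-0.36],[-0.74,0.78,0,0,0,-0.285,-0.36],[-0.74,0.78,0,0,0,-0.285,-0.36],[-0.74,0.78,0,0,0,-0.285,-0.36],[-0.74,0.78,0,0,0,-0.285,-0.36],[-0.74,0.78,0,0,0,-0.285,-0.36]]'; python3 g.py -80 -91 120
```

```text
t: 1.22
tcp_pos: [0.343, 0.2117, 0.2055]
tcp_rot: [-0.0, 0.634, 0.773, 0.0]
force: [0.7, 1.0, 0.8]
grip_width: 0.318
t 1.22 tcp jig [-148.1  226.6] z 205.5 jaw-yaw -0.05 F jig [0.9 0.9] 0.8 w 29.9
shift [-1.0587  0.228   0.2849] turn [ 0.0001 -0.0001 -0.0004] world [ 0.47226354 -0.08635874  0.12      ]
```

```bash
python3 -m jog '[[-0.98,0.228,0,0,0,0,-0.36],[-0.98,0.228,0,0,0,0,-0.36],[-0.98,0.228,0,0,0,0,-0.36],[-0.98,0.228,0,0,0,0,-0.36],[-0.98,0.228,0,0,0,0,-0.36],[-0.98,0.228,0,0,0,0,-0.36],[-0.98,0.228,0,0,0,0,-0.36],[-0.98,0.228,0,0,0,0,-0.36],[-0.98,0.228,0,0,0,0,-0.36],[-0.98,0.228,0.45,0,0,0,-0.36],[-0.98,0.228,0.45,0,0,0,-0.36],[-0.98,0.228,0.45,0,0,0,-0.36],[-0.98,0.228,0.45,0,0,0,-0.36],[-0.98,0.228,0.45,0,0,0,-0.36],[-0.98,0.228,0.45,0,0,0,-0.36],[-0.98,0.228,0.45,0,0,0,-0.36]]'; python3 g.py -80 -91 15
python3 - <<'E'
from h import *
c=cam('scene'); crop(c,200,130,150,130,4.5,'pics/s2.png')
E
```

```text
t: 2.55
tcp_pos: [0.4693, -0.0629, 0.0728]
tcp_rot: [0.002, 0.633, 0.774, 0.001]
force: [0.4, 0.3, -0.1]
grip_width: 0.319
t 2.55 tcp jig [-78.3 -67.4] z 72.8 jaw-yaw 0.06 F jig [0.4 0.2] -0.1 w 30.0
shift [-0.0783 -0.0063  0.1929] turn [0.0015 0.0006 0.0005] world [ 0.47226354 -0.08635874  0.015     ]
```

View pics/s2.png

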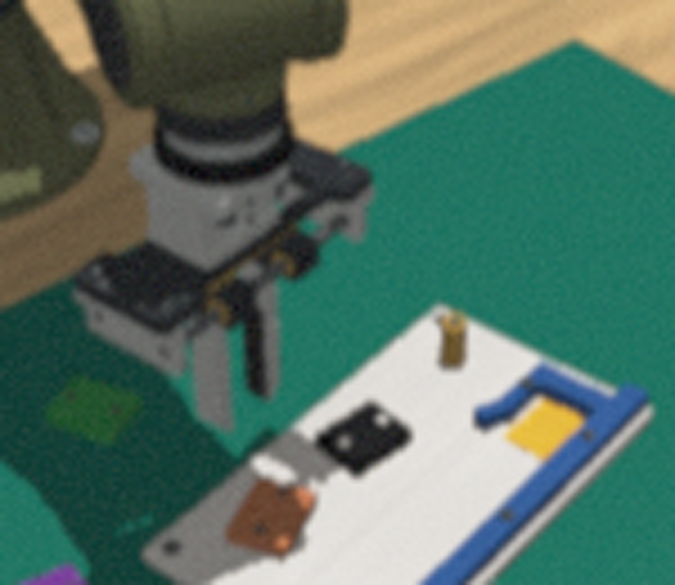

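```bash
python3 -m jog '[[-0.078,-0.006,0,0.0015,0.0006,0,-0.36],[-0.078,-0.006,0.05,0.0015,0.0006,0,-0.36],[-0.078,-0.006,0.12,0.0015,0.0006,0,-0.36],[-0.078,-0.006,0.16,0.0015,0.0006,0,-0.36],[-0.078,-0.006,0.185,0.0015,0.0006,0,-0.36],[-0.078,-0.006,0.195,0.0015,0.0006,0,-0.36],[-0.078,-0.006,0.195,0.0015,0.0006,0,-0.36],[-0.078,-0.006,0.195,0.0015,0.0006,0,-0.36]]'; python3 g.py 0 -91 15
```

```text
t: 3.27
tcp_pos: [0.4714, -0.0868, 0.013]
tcp_rot: [-0.001, 0.634, 0.774, -0.001]
force: [-0.9, 0.3, 1.5]
grip_width: 0.321
t 3.27 tcp jig [-80.9 -91.2] z 13.0 jaw-yaw 0.01 F jig [-0.9  0.5] 1.5 w 30.2
shift [ 0.0007  0.2697 -0.0072] turn [-0.0009 -0.0003  0.0001] world [ 0.5507005  -0.07062204  0.015     ]
```

```bash
python3 -m jog '[[0,0.01,-0.006,0,0,0,-0.36],[0,0.025,-0.006,0,0,0,-0.36],[0,0.04,-0.006,0,0,0,-0.36],[0,0.055,-0.006,0,0,0,-0.36],[0,0.07,-0.006,0,0,0,-0.36],[0,0.085,-0.006,0,0,0,-0.36],[0,0.1,-0.006,0,0,0,-0.36],[0,0.115,-0.006,0,0,0,-0.36],[0,0.13,-0.006,0,0,0,-0.36],[0,0.145,-0.006,0,0,0,-0.36],[0,0.16,-0.006,0,0,0,-0.36],[0,0.175,-0.006,0,0,0,-0.36],[0,0.19,-0.006,0,0,0,-0.36],[0,0.205,-0.006,0,0,0,-0.36],[0,0.22,-0.006,0,0,0,-0.36],[0,0.235,-0.006,0,0,0,-0.36],[0,0.25,-0.006,0,0,0,-0.36],[0,0.265,-0.006,0,0,0,-0.36],[0,0.275,-0.006,0,0,0,-0.36],[0,0.28,-0.006,0,0,0,-0.36]]'; python3 g.py 17 -91 15
python3 - <<'E'
from h import *
c=cam('top'); crop(c,205,150,145,100,5.5,'pics/t2.png')
E
```

```text
t: 4.93
tcp_pos: [0.5535, -0.0701, 0.0134]
tcp_rot: [-0.001, 0.634, 0.774, -0.001]
force: [-3.1, -0.9, 2.5]
grip_width: 0.323
t 4.93 tcp jig [  2.9 -91. ] z 13.4 jaw-yaw 0.01 F jig [-3.2 -0.3] 2.5 w 30.4
shift [-0.      0.047  -0.0055] turn [-0.0015 -0.0006  0.0001] world [ 0.56736835 -0.06727799  0.015     ]
```

View pics/t2.png

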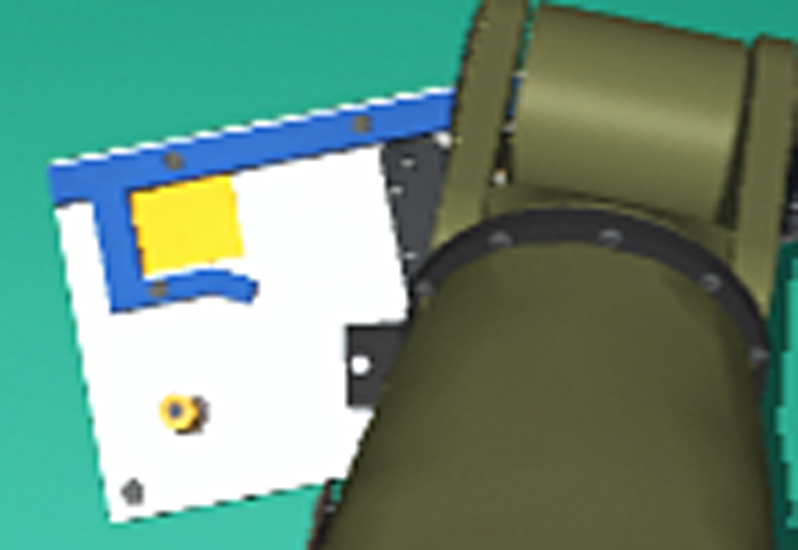

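```bash
python3 -m jog '[[0,0.01,-0.003,0,0,0,-0.36],[0,0.02,-0.003,0,0,0,-0.36],[0,0.03,-0.003,0,0,0,-0.36],[0,0.036,-0.003,0,0,0,-0.36],[0,0.042,-0.003,0,0,0,-0.36],[0,0.047,-0.003,0,0,0,-0.36],[0,0.047,-0.003,0,0,0,-0.36]]'; python3 g.py 17 -91 15
python3 - <<'E'
from h import *
c=cam('scene'); crop(c,225,190,130,95,6,'pics/s3.png')
E
```

```text
t: 5.57
tcp_pos: [0.5653, -0.0677, 0.0143]
tcp_rot: [-0.003, 0.634, 0.774, -0.002]
force: [-17.0, -2.7, 11.9]
grip_width: 0.317
t 5.57 tcp jig [ 14.8 -91. ] z 14.3 jaw-yaw 0.01 F jig [-17.2   0.7] 11.9 w 29.8
shift [ 0.      0.0072 -0.0024] turn [-0.0039 -0.001   0.0001] world [ 0.56736835 -0.06727799  0.015     ]
```

View pics/s3.png

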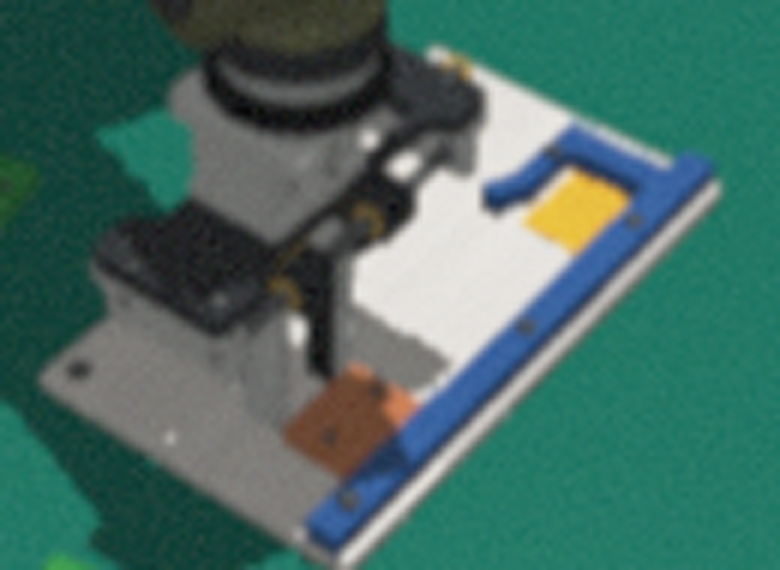

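```bash
python3 -m jog '[[0,-0.02,-0.003,0,0,0,-0.36],[0,-0.05,-0.003,0,0,0,-0.36],[0,-0.08,-0.003,0,0,0,-0.36],[0,-0.08,-0.1,0,0,0,-0.36],[0,-0.08,-0.2,0,0,0,-0.36],[0,-0.08,-0.3,0,0,0,-0.36],[-0.2,-0.08,-0.3,0,0,0.1,-1],[-0.3,-0.08,-0.3,0,0,0.2,-1],[-0.3,-0.08,-0.3,0,0,0.3,-1],[-0.3,-0.08,-0.3,0,0,0.4,-1],[-0.3,-0.08,-0.3,0,0,0.5,-1],[-0.3,-0.08,-0.3,0,0,0.6,-1],[-0.3,-0.08,-0.3,0,0,0.7,-1],[-0.3,-0.08,-0.3,0,0,0.75,-1],[-0.3,-0.08,-0.3,0,0,0.75,-1],[-0.3,-0.08,-0.3,0,0,0.75,-1],[-0.3,-0.08,-0.3,0,0,0.75,-1],[-0.3,-0.08,-0.3,0,0,0.75,-1]]'; python3 g.py 40 -135 100 -90
python3 - <<'E'
from h import *
print(robot.read_state()['qpos'])
c=cam('scene'); crop(c,225,190,130,95,6,'pics/s4.png')
E
```

```text
t: 7.12
tcp_pos: [0.5617, -0.1604, 0.1044]
tcp_rot: [-0.0, 0.991, 0.131, -0.001]
force: [-0.3, 0.4, 0.2]
grip_width: 0.006
t 7.12 tcp jig [  -6.9 -181.2] z 104.4 jaw-yaw -86.29 F jig [-0.2  0.4] 0.2 w 0.5
shift [ 0.1661 -0.1435  0.0145] turn [-0.0005  0.0011  0.0309] world [ 0.59857417 -0.10589401  0.1       ]
[-3.40719081e-01  4.74463543e-01  1.52570985e+00 -4.26853260e-04
  1.14394830e+00 -6.03270382e-01]
```

View pics/s4.png

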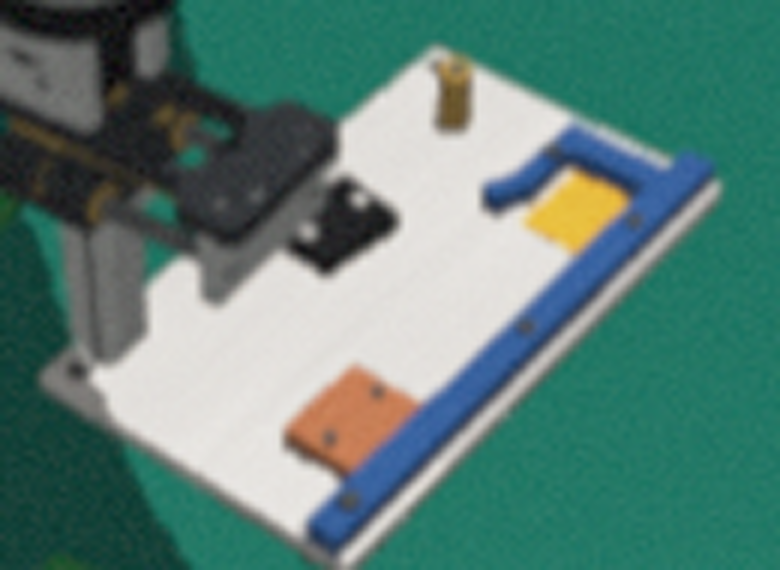

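```bash
python3 - <<'E'
from h import *
c=cam('scene'); q=[.5328,.0186]
S=lambda p:(np.array(p)+.5)/6-.5+[225,190]
cy,sy=np.cos(.198),np.sin(.198);M=np.array([[cy,-sy],[sy,cy]])
print(((ray(c,S([[357,367],[287,435],[310,520],[573,125],[637,190]]),.022)[:,:2]-q)@M*1e3).round(1))
E
python3 -m jog '[[0.08,-0.07,0,0,0,0.031,-1],[0.15,-0.12,0,0,0,0.031,-1],[0.155,-0.12,0,0,0,0.031,-1],[0.155,-0.12,0,0,0,0.031,-1],[0.155,-0.12,0,0,0,0.031,-1],[0.155,-0.12,0,0,0,0.031,-1]]'; python3 g.py 38 -130 15 -90
```

```text
[[  29.2  -67.8]
 [  30.2 -118.3]
 [  67.3 -148.7]
 [  12.3  129.2]
 [  63.3  108.6]]
t: 7.72
tcp_pos: [0.5963, -0.114, 0.1042]
tcp_rot: [-0.0, 0.995, 0.102, -0.002]
force: [-0.6, -0.4, 0.1]
grip_width: 0.005
t 7.72 tcp jig [  36.2 -142.5] z 104.2 jaw-yaw -89.59 F jig [-0.6 -0.3] 0.1 w 0.5
shift [ 0.0074 -0.0414  0.2973] turn [-0.0006  0.0016  0.0034] world [ 0.5956297  -0.10138512  0.015     ]
```

```bash
python3 -m jog '[[0.007,0,0.1,0,0.001,0.003,-1],[0.007,0,0.2,0,0.001,0.003,-1],[0.007,0,0.25,0,0.001,0.003,-1],[0.007,0,0.28,0,0.001,0.003,-1],[0.007,0,0.295,0,0.001,0.003,-1],[0.007,0,0.295,0,0.001,0.003,-1],[0.007,0,0.295,0,0.001,0.003,-1]]'; python3 g.py 40 -60 15 -90
```

```text
t: 8.3
tcp_pos: [0.5989, -0.1133, 0.0167]
tcp_rot: [-0.0, 0.995, 0.099, 0.0]
force: [-1.7, -0.2, 0.6]
grip_width: 0.005
t 8.3 tcp jig [  38.9 -142.3] z 16.7 jaw-yaw -90.02 F jig [-1.7  0.2] 0.6 w 0.4
shift [ 0.0037 -0.2743  0.006 ] turn [-0.0003 -0.0001 -0.0001] world [ 0.58382101 -0.03235937  0.015     ]
```

```bash
python3 -m jog '[[0,-0.012,0.006,0,0,0,-1],[0,-0.026,0.006,0,0,0,-1],[0,-0.04,0.006,0,0,0,-1],[0,-0.053,0.006,0,0,0,-1],[0.001,-0.066,0.006,0,0,0,-1],[0.002,-0.08,0.006,0,0,0,-1],[0.003,-0.094,0.006,0,0,0,-1],[0.004,-0.108,0.006,0,0,0,-1],[0.005,-0.122,0.006,0,0,0,-1],[0.006,-0.136,0.006,0,0,0,-1],[0.007,-0.15,0.006,0,0,0,-1],[0.008,-0.164,0.006,0,0,0,-1],[0.009,-0.178,0.006,0,0,0,-1],[0.01,-0.192,0.006,0,0,0,-1],[0.011,-0.206,0.006,0,0,0,-1],[0.012,-0.22,0.006,0,0,0,-1],[0.013,-0.234,0.006,0,0,0,-1],[0.014,-0.248,0.006,0,0,0,-1],[0.015,-0.262,0.006,0,0,0,-1],[0.016,-0.274,0.006,0,0,0,-1]]'; python3 g.py 44 57 15 -90;python3 - <<'E'
from h import *
c=cam('scene'); crop(c,225,190,130,95,6,'pics/s5.png')
E
```

```text
t: 9.97
tcp_pos: [0.5869, -0.0308, 0.014]
tcp_rot: [-0.001, 0.995, 0.099, -0.001]
force: [-2.0, -3.4, 0.5]
grip_width: 0.006
t 9.97 tcp jig [ 43.4 -59.1] z 14.0 jaw-yaw -90.01 F jig [-2.6 -2.9] 0.5 w 0.6
shift [ 0.002  -0.3871 -0.0028] turn [-0.0006  0.0005 -0.0001] world [0.56472792 0.08314152 0.015     ]
```

View pics/s5.png

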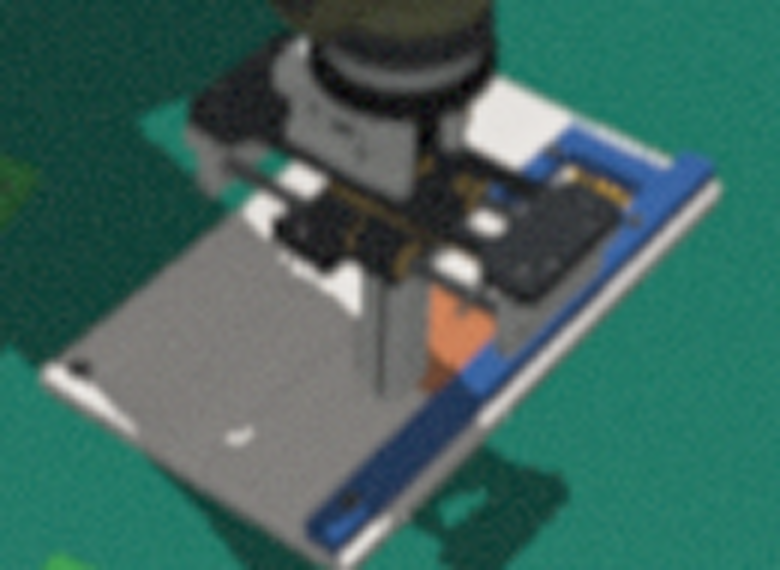

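```bash
python3 -m jog '[[0,0.015,-0.003,0,0,0,-1],[-0.018,0.015,-0.003,0,0,0,-1],[-0.018,0.01,-0.003,0,0,0,-1],[-0.018,0,-0.003,0,0,0,-1],[-0.017,-0.013,-0.003,0,0,0,-1],[-0.016,-0.026,-0.003,0,0,0,-1],[-0.015,-0.04,-0.003,0,0,0,-1],[-0.014,-0.054,-0.003,0,0,0,-1],[-0.013,-0.068,-0.003,0,0,0,-1],[-0.012,-0.082,-0.003,0,0,0,-1],[-0.011,-0.096,-0.003,0,0,0,-1],[-0.01,-0.11,-0.003,0,0,0,-1],[-0.009,-0.124,-0.003,0,0,0,-1],[-0.008,-0.138,-0.003,0,0,0,-1],[-0.007,-0.152,-0.003,0,0,0,-1],[-0.006,-0.166,-0.003,0,0,0,-1],[-0.005,-0.18,-0.003,0,0,0,-1],[-0.004,-0.194,-0.003,0,0,0,-1],[-0.003,-0.208,-0.003,0,0,0,-1],[-0.002,-0.22,-0.003,0,0,0,-1]]'; python3 g.py 44 57 15 -90;python3 - <<'E'
from h import *
c=cam('scene'); crop(c,270,170,90,80,7,'pics/s6.png')
E
```

```text
t: 11.68
tcp_pos: [0.5734, 0.0337, 0.015]
tcp_rot: [-0.001, 0.995, 0.099, -0.001]
force: [-1.5, -3.3, -0.3]
grip_width: 0.004
t 11.68 tcp jig [42.8  6.9] z 15.0 jaw-yaw -90.01 F jig [-2.1 -3. ] -0.3 w 0.3
shift [ 0.004  -0.1671  0.0002] turn [-0.0006  0.0005 -0.0001] world [0.56472792 0.08314152 0.015     ]
```

View pics/s6.png

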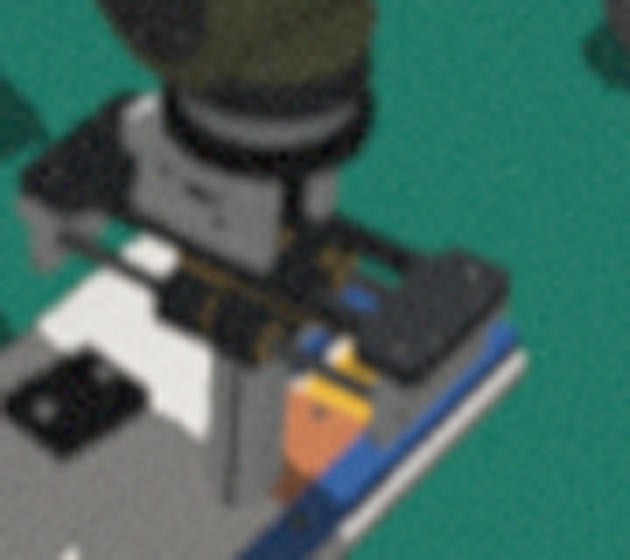

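```bash
python3 -m jog '[[0,0.015,0,0,0,0,-1],[-0.016,0.015,0,0,0,0,-1],[-0.016,0.008,0,0,0,0,-1],[-0.015,0,0,0,0,0,-1],[-0.014,-0.013,0,0,0,0,-1],[-0.013,-0.026,0,0,0,0,-1],[-0.012,-0.04,0,0,0,0,-1],[-0.011,-0.054,0,0,0,0,-1],[-0.01,-0.068,0,0,0,0,-1],[-0.009,-0.082,0,0,0,0,-1],[-0.008,-0.096,0,0,0,0,-1],[-0.007,-0.11,0,0,0,0,-1],[-0.006,-0.12,0,0,0,0,-1],[-0.005,-0.13,0,0,0,0,-1],[-0.005,-0.138,0,0,0,0,-1],[-0.005,-0.143,0,0,0,0,-1]]'; python3 g.py 44 57 15 -90
```

```text
t: 13.07
tcp_pos: [0.5635, 0.0754, 0.015]
tcp_rot: [-0.001, 0.995, 0.099, -0.001]
force: [-0.4, -1.5, -0.4]
grip_width: 0.005
t 13.07 tcp jig [41.3 49.7] z 15.0 jaw-yaw -90.01 F jig [-0.7 -1.4] -0.4 w 0.4
shift [ 0.0089 -0.0244  0.    ] turn [-0.0007  0.0005 -0.0001] world [0.56472792 0.08314152 0.015     ]
```

```bash
python3 -m jog '[[0.001,-0.005,0,0,0,0,-1],[0.001,-0.01,0,0,0,0,-1],[0.002,-0.015,0,0,0,0,-1],[0.002,-0.019,0,0,0,0,-1],[0.002,-0.022,0,0,0,0,-1],[0.002,-0.022,0,0,0,0,-1]]'; python3 g.py 44 57 15 -90
```

```text
t: 13.57
tcp_pos: [0.5629, 0.0818, 0.0151]
tcp_rot: [-0.001, 0.995, 0.099, -0.0]
force: [-1.3, -0.5, -0.2]
grip_width: 0.003
t 13.57 tcp jig [42.  56.1] z 15.1 jaw-yaw -90.02 F jig [-1.4 -0.3] -0.2 w 0.3
shift [ 0.0068 -0.003   0.0002] turn [-0.0007  0.0004 -0.0001] world [0.56472792 0.08314152 0.015     ]
```

Not yet in contact with the stop; continue until the force rises.

```bash
python3 -m jog '[[0,-0.004,0,0,0,0,-1],[0,-0.008,0,0,0,0,-1],[0,-0.008,0,0,0,0,-1]]'; python3 g.py; python3 -m jog '[[0,-0.004,0,0,0,0,-1],[0,-0.008,0,0,0,0,-1],[0,-0.008,0,0,0,0,-1]]'; python3 g.py
```

```text
t: 13.82
tcp_pos: [0.5626, 0.0835, 0.0151]
tcp_rot: [-0.0, 0.995, 0.099, -0.0]
force: [-0.0, -6.8, 0.0]
grip_width: 0.005
t 13.82 tcp jig [42.  57.7] z 15.1 jaw-yaw -90.01 F jig [-1.4 -6.6] 0.0 w 0.5
t: 14.07
tcp_pos: [0.5626, 0.0838, 0.0153]
tcp_rot: [0.001, 0.995, 0.099, -0.0]
force: [2.7, -22.4, -0.6]
grip_width: 0.004
t 14.07 tcp jig [42.1 58. ] z 15.3 jaw-yaw -90.02 F jig [ -1.7 -22.5] -0.6 w 0.4
```

```bash
python3 -m jog '[[0,0.02,0,0,0,0,-1],[0,0.05,0,0,0,0,-1],[0,0.08,0,0,0,0,-1],[0,0.1,-0.1,0,0,0,-1],[0,0.1,-0.25,0,0,0,-1],[0,0.1,-0.4,0,0,0,-1],[-0.2,0.4,-0.4,0,0,0,-1],[-0.4,0.7,-0.4,0,0,0,-1],[-0.6,0.8,-0.4,0,0,0,-1],[-0.6,0.8,-0.4,0,0,0,-1],[-0.6,0.8,-0.4,0,0,0,-1],[-0.6,0.8,-0.4,0,0,0,-1],[-0.6,0.8,-0.4,0,0,0,-1],[-0.6,0.8,-0.4,0,0,0,-1],[-0.6,0.8,-0.4,0,0,0,-1],[-0.6,0.8,-0.4,0,0,0,-1],[-0.6,0.8,-0.4,0,0,0,-1]]'; python3 g.py;python3 - <<'E'
from h import *
a=cam('top'); crop(a,205,150,145,100,5.5,'pics/t7.png')
b=cam('scene'); crop(b,225,190,130,95,6,'pics/s7.png')
x=cv2.imread('pics/t7.png');y=cv2.imread('pics/s7.png')
f=lambda i:cv2.resize(i,(560,300+95))[:300] if 0 else i
cv2.imwrite('pics/both7.png',np.vstack([cv2.resize(x,(435,300)),cv2.resize(y[:,:],(435,300))]))
E
```

```text
t: 15.48
tcp_pos: [0.4333, -0.1837, 0.1349]
tcp_rot: [-0.001, 0.995, 0.099, -0.0]
force: [1.5, 0.9, -0.1]
grip_width: 0.004
t 15.48 tcp jig [-137.4 -178.8] z 134.9 jaw-yaw -89.95 F jig [1.7 0.6] -0.1 w 0.4
```

View pics/both7.png

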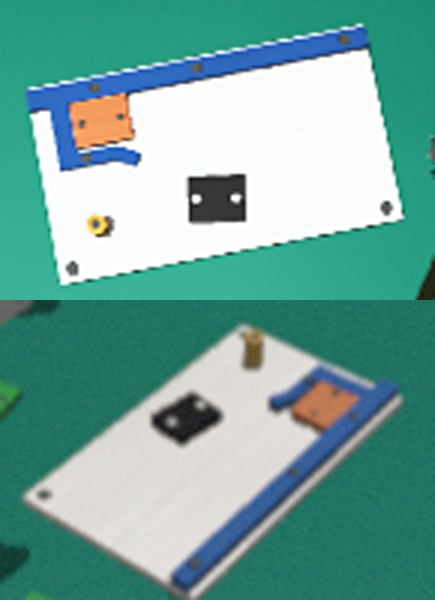

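Run:
```python
from h import *
a=cam('top'); crop(a,215,168,40,35,15,'pics/t8.png')
J=np.array([.5325,.0186]);Y=.1962
cy,sy=np.cos(Y),np.sin(Y);M=np.array([[cy,-sy],[sy,cy]])
m=copper_mask(a); m[:, :215]=0;m[:,260:]=0;m[:168]=0;m[205:]=0
m=cv2.morphologyEx(m,cv2.MORPH_CLOSE,np.ones((5,5)))
v,u=np.nonzero(m); P=(ray(a,np.c_[u,v],.022)[:,:2]-J)@M*1e3
print(len(u),'mean jig',P.mean(0).round(1)); r=cv2.minAreaRect(P.astype(np.float32)); print(r)
```

```text
296 mean jig [44.9 89.7]
((44.870391845703125, 89.7575912475586), (49.84618377685547, 39.97776794433594), 89.91021728515625)
```

View pics/t8.png

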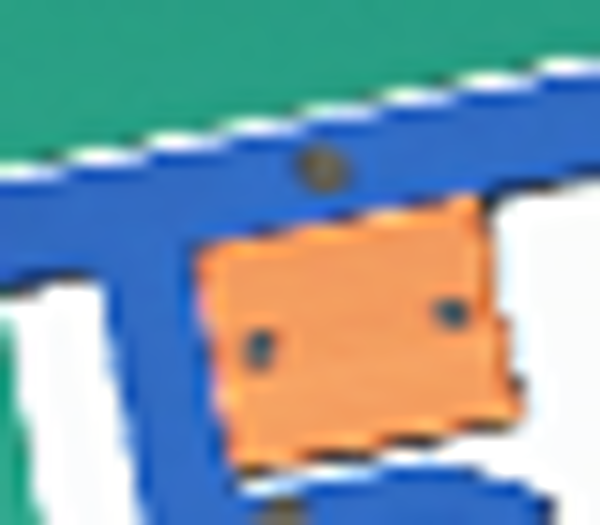

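The copper spreader measures (44.9, 89.8) mm in the jig frame with 0.1° yaw. It is flush with the rail and the stop, and the arm is clear.

```bash
python3 -c "
from workcell import robot
print(robot.hand_in())"
```

```text
the job is handed in; nothing more can be done
None
```

The copper spreader is fully home in the yellow-marked pocket, against both the rail and the end stop, and I have handed the job in. No verdict was reported.

**How it was done:** I pushed the spreader with two fingertips straight across the jig until its long side lay flat on the rail, at about y = −93 mm, well short of home. I then slid it along the rail with the closed fingertips until it met the end stop, at about 22 N. The arm backed off and finished clear at about 15.5 s.

**Last checks:**
- The last top view puts the spreader's centre at (44.9, 89.8) mm in the jig frame, against a seat of (45, 90). It is turned about 0.1° relative to the rail, with no visible gap at the rail or the stop.
- By eye, the black spreader and the standoff are where they started in the pictures. I did not measure them again.
- I did not re-check the bottle, cup, spool and screwdriver in a final picture. The arm did not work near them.

**Disagreements:**
- The finger contacts put the rail about 2 mm nearer, and the stop about 1 mm further along, than the camera fit did. This is within or close to the calibration tolerance.
- While the spreader was pressed on the rail, the sensor briefly showed about 17 N sideways and 12 N upward. In the pictures afterwards the spreader still lay flat.

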